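# Put the mill's tool holders back in their own pockets

### The arm

A 6-joint arm with a two-finger parallel gripper is mounted at the origin on the work surface. World frame = base frame: x ahead of the robot, y to its left, z up, the work surface at z = 0. Lengths are in m, angles in rad, forces in N, time in s.
With the tool pointing down it reaches from about 0.275 to 0.875 m from the base axis. Payload 12.5 kg.
Tool frame: the origin (TCP) lies on the centre line of the jaws, within the pads' length; the fingertips stand r.finger_overhang ahead of it and the grasp point (between the pads) lies 3 mm ahead of it (r.finger_overhang is the distance from the TCP to the fingertips, in m); z points along the fingers, y is the line along which they close (so a half turn about z gives the same grasp; the last joint's range is limited). The gripper opens to 85 mm and grips with 20 to 120 N. Pads are 22 mm wide; open, the fingers measure 114 mm over their backs; the gripper's body (76 mm by 85 mm) begins 54 mm behind the grasp point. The pads swing forward as they close: fully open they stand 13 mm farther back than shut.
Start: joints at [1.018, 0.351, 1.652, -0, 1.139, -0.085], TCP at [0.248, 0.491, 0.22] pointing down, gripper open.
Joint ranges: [-2.75, 2.75], [-0.79, 2.1], [0.01, 2.65], [-1.57, 4.71], [0.07, 3.14], [-2.87, 2.87]. Speed limits (rad/s): [2.22, 2.22, 2.79, 3.14, 3.14, 3.14].

### API

Orientations are given as a unit quaternion [x, y, z, w].
In Python, from cell import r, optics gives the robot as it stands. The module is installed in compiled form; this text tells all that it offers. Calls block until the motion is done:
- r.move_to(position, orientation): joint-space move of the TCP to a pose.
- r.move_linear(position, rot=None, vel=0.15): straight line of the TCP; rot=None keeps the orientation; vel is the mean speed in m/s.
- r.set_joints(angles): joint-space move.
- r.set_gripper(opening, squeeze=None): opening from 0.0 (shut) to 1.0 (fully open); squeeze is the grip in N (None keeps the last); returns when the fingers have stopped.
- r.sleep(seconds).
- r.inverse_kinematics(position, orientation): joint angles nearest the present ones, or None.
- optics.get_image(name): name is "side" or "top"; returns a dict with "pixels" (400x640x3 uint8, red, green, blue), "depth" (400x640 float32, m along the optical axis (not along the pixel's ray), 0 where there is no reading), "fx", "fy", "cx", "cy" (pixels), "camera_from_world" (4x4, takes a point from world to camera coordinates). Camera axes: x right, y down, z forward; pixel columns grow to the right and rows downward; lengths in m; the calibration is good to about 2 mm. A picture is of the moment at which its call begins.
A pose or a line that the arm cannot do raises r.PlanningError and nothing moves.
- r.hand_in(): hands the job in; it is judged then, once.
Readings, each from a call of its own:
- r.current_t(): time.
- r.current_q(): joint angles.
- r.current_qvel(): joint speeds.
- r.current_effort(): joint torques, N m.
- r.current_tool_pos(): TCP position.
- r.current_ee_rot(): TCP orientation.
- r.current_contact_force(): force on the tool from outside, world axes, zero at the start.
- r.current_torque(): the same for the moment, N m.
- r.current_opening(): opening from 0.0 (shut) to 1.0 (fully open).
- r.current_finger_force(): force on a finger pad.
Only numpy, scipy, OpenCV 4.12 (cv2) and the standard library are available. Lean on these libraries where they do the work, as an engineer would, in place of code of your own. Each camera call takes 0.05 s, during which the arm holds its last target. There are 200 camera calls.

### The job

The milling tool holders have been put back in the wrong pockets of the rack. Move each one to the pocket of the same colour as the ring on the holder, set down gently, fully seated and upright, parking a holder in the black spare pocket on the way so that the spare is empty again at the end. Never lay or stand a holder on the bench, as the ground tapers must stay clean.

Things in the scene. Friction and masses are not known exactly. Their poses are not given: they have to be found in the camera images.
- holder_yellow: Steel tool holder with a yellow ring and a two-tone straight end mill, 0.5 kg, axisymmetric. Origin: on the axis at the flange's underside; z up. Diameters over heights from there (mm): flange 46, 0 to 20; yellow ring 43, 20 to 29; neck 26, to 40; dark collet nut 30, 40 to 64 (grip here from above); cutter 13 at most, to 82. Below: taper 32 at 0 to 18 at -48; stud 13, to -70. Starts upright in a wrong pocket.
- holder_blue: Steel tool holder with a blue ring and a gold-coloured ball-nosed cutter, 0.5 kg, axisymmetric. Origin: on the axis at the flange's underside; z up. Diameters over heights from there (mm): flange 46, 0 to 20; blue ring 43, 20 to 29; neck 26, to 40; dark collet nut 30, 40 to 64 (grip here from above); cutter 13 at most, to 82. Below: taper 32 at 0 to 18 at -48; stud 13, to -70. Starts upright in a wrong pocket.
- holder_red: Steel tool holder with a red ring and a dark conical chamfer cutter, 0.5 kg, axisymmetric. Origin: on the axis at the flange's underside; z up. Diameters over heights from there (mm): flange 46, 0 to 20; red ring 43, 20 to 29; neck 26, to 40; dark collet nut 30, 40 to 64 (grip here from above); cutter 13 at most, to 82. Below: taper 32 at 0 to 18 at -48; stud 13, to -70. Starts upright in a wrong pocket.
- holder_green: Steel tool holder with a green ring and a copper-coloured drill, 0.5 kg, axisymmetric. Origin: on the axis at the flange's underside; z up. Diameters over heights from there (mm): flange 46, 0 to 20; green ring 43, 20 to 29; neck 26, to 40; dark collet nut 30, 40 to 64 (grip here from above); cutter 13 at most, to 82. Below: taper 32 at 0 to 18 at -48; stud 13, to -70. Starts upright in a wrong pocket.
- pocket_yellow: Yellow pocket, home of the yellow-ringed holder. Fixed plastic insert 86 x 80 x 25 mm (x across the row, y along it) with a 38 mm round hole, open below. Origin: hole centre at the top face, 85 mm above the bench; z up. Pockets and a tray of collets (16 mm higher) stand 84 mm apart in one row in a rack. A seated holder's flange rests on the top face, origins together.
- pocket_blue: Blue pocket, home of the blue-ringed holder. Fixed plastic insert 86 x 80 x 25 mm (x across the row, y along it) with a 38 mm round hole, open below. Origin: hole centre at the top face, 85 mm above the bench; z up. Pockets and a tray of collets (16 mm higher) stand 84 mm apart in one row in a rack. A seated holder's flange rests on the top face, origins together.
- pocket_red: Red pocket, home of the red-ringed holder. Fixed plastic insert 86 x 80 x 25 mm (x across the row, y along it) with a 38 mm round hole, open below. Origin: hole centre at the top face, 85 mm above the bench; z up. Pockets and a tray of collets (16 mm higher) stand 84 mm apart in one row in a rack. A seated holder's flange rests on the top face, origins together.
- pocket_green: Green pocket, home of the green-ringed holder. Fixed plastic insert 86 x 80 x 25 mm (x across the row, y along it) with a 38 mm round hole, open below. Origin: hole centre at the top face, 85 mm above the bench; z up. Pockets and a tray of collets (16 mm higher) stand 84 mm apart in one row in a rack. A seated holder's flange rests on the top face, origins together.
- pocket_spare: Black pocket, the spare, empty at the start. Fixed plastic insert 86 x 80 x 25 mm (x across the row, y along it) with a 38 mm round hole, open below. Origin: hole centre at the top face, 85 mm above the bench; z up. Pockets and a tray of collets (16 mm higher) stand 84 mm apart in one row in a rack. A seated holder's flange rests on the top face, origins together.

How it is judged:
By the outcome, as a careful person would: the job done as asked, in the order asked, and still so for the second after the job is handed in, with the robot touching nothing.
It also fails if it takes over 125 s, if anything falls off the work surface, if the arm or the gripper's body presses on something with over 40 N, if the wrist force passes 120 N, or if a joint passes its speed limit or range.

## Working session

There is one attempt and no reset: what is moved stays moved. The work goes in short steps, each a Python script; the robot and the scene stay as the last script left them, time stands still between calls to the robot, and variables do not carry over. Pictures are saved under pics/ and viewed, at most 14 in all, crops included, and the job is handed in when it is done.

```bash
mkdir -p pics
python3 - <<'E'
from cell import r, optics
import cv2, numpy as np
for n in("top","side"):
    d=optics.get_image(n); cv2.imwrite(f"pics/{n}0.png",d["pixels"][:,:,::-1]); print(n,d["fx"],d["fy"],d["cx"],d["cy"]); print(np.round(d["camera_from_world"],4))
    np.savez(f"{n}0.npz",**d)
print(r.finger_overhang,r.current_t(),r.current_ee_rot(),r.current_opening())
E
```

```text
top 520.6355335953447 520.6355335953447 309.8328231359882 200.4169420830096
[[-0.0191 -0.9996 -0.0207  0.0184]
 [-0.9986  0.0201 -0.0497  0.5809]
 [ 0.0501  0.0197 -0.9985  1.0467]
 [ 0.      0.      0.      1.    ]]
side 385.9011258240438 385.9011258240438 322.5784243539635 203.2765015365317
[[-0.8301 -0.5576  0.0027  0.4794]
 [-0.3841  0.5682 -0.7278  0.3129]
 [ 0.4043 -0.6051 -0.6858  0.5878]
 [ 0.      0.      0.      1.    ]]
0.022 0.1 [ 2.31783455e-01  9.72767260e-01 -5.11882456e-04 -1.62093899e-04] 1.0035931659262103
```

View pics/top0.png

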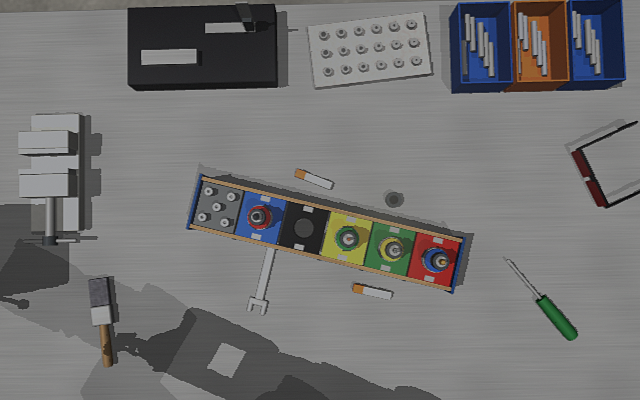

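View pics/side0.png

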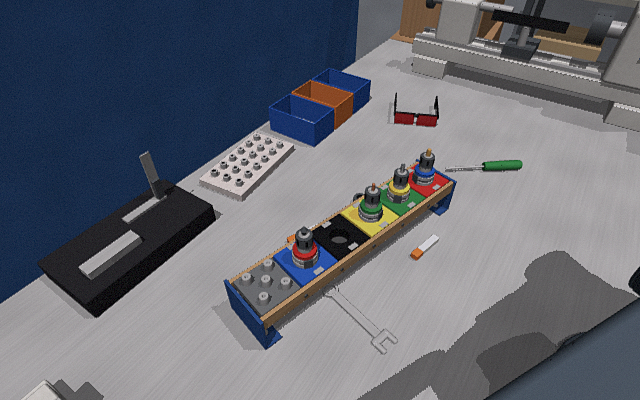

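The row from the left holds: the collet tray, the blue pocket (259,216) with the red holder, the empty black spare (304,228), yellow (347,238) with green, green (392,249) with yellow, and red (437,261) with blue. I need enlarged crops to read the positions more closely.

Run:
```python
import cv2
a=cv2.imread("pics/top0.png")[170:300,230:480]; cv2.imwrite("pics/c1.png",cv2.resize(a,None,fx=3.2,fy=3.2,interpolation=cv2.INTER_CUBIC))
a=cv2.imread("pics/side0.png")[140:300,260:460]; cv2.imwrite("pics/c2.png",cv2.resize(a,None,fx=3.5,fy=3.5,interpolation=cv2.INTER_CUBIC))
```

```text
(no output)
```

View pics/c1.png

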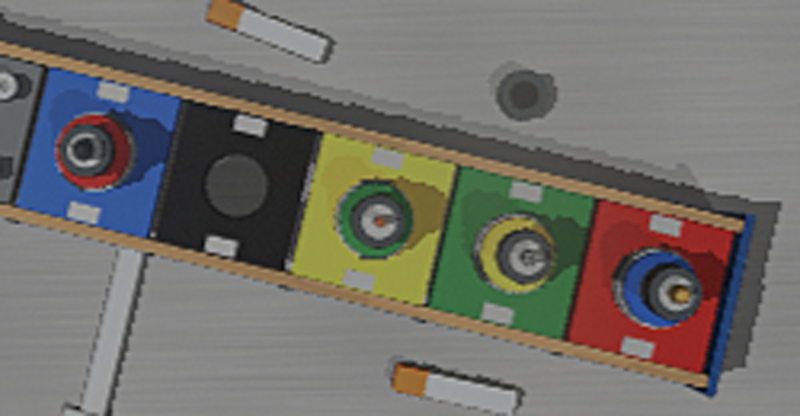

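View pics/c2.png

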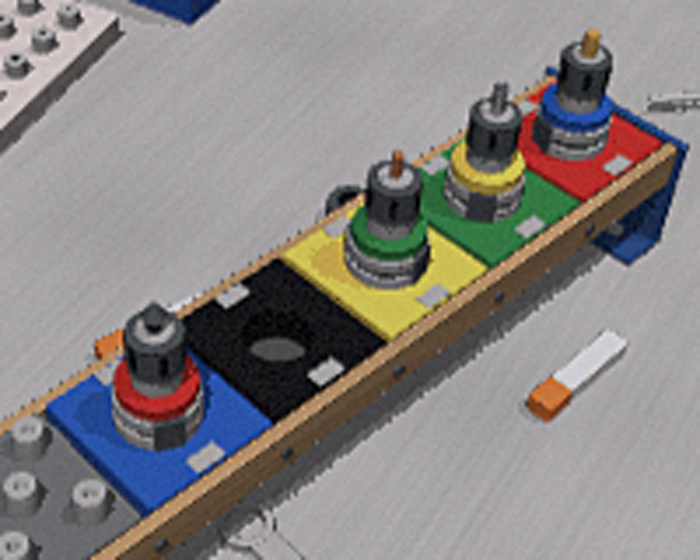

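The crop shows the white tab pairs. Their midpoints give the pocket centres, and the black hole at (236,185) agrees. The nut tops are at (87,150), (381,221), (526,257) and (675,291).

```bash
cat > geo.py <<'E'
import numpy as np
def bp(d,uv,z):
    T=np.array(d["camera_from_world"]);R=T[:3,:3];c=-R.T@T[:3,3]
    v=R.T@np.array([(uv[0]-d["cx"])/d["fx"],(uv[1]-d["cy"])/d["fy"],1]); return c+v*(z-c[2])/v[2]
E
python3 - <<'E'
import numpy as np
from geo import bp
np.set_printoptions(precision=4,suppress=True)
d=np.load("top0.npz"); s=np.load("side0.npz")
up=lambda p:np.array([230,170])+(np.array(p)+.5)/3.2-.5
t=[((113,92),(84,212)),((250,125),(221,247)),((388,158),(359,281)),((527,191),(497,314)),((665,225),(637,347))]
P=np.array([bp(d,up(np.mean(a,0)),.085)[:2] for a in t]); print(P)
dr=P[-1]-P[0];L=np.linalg.norm(dr);u=dr/L;print("spacing",L/4,"u",u,np.degrees(np.arctan2(u[1],u[0])))
c=P.mean(0);print("fit",[c+u*.084*k for k in range(-2,3)])
for p in [(87,150),(381,221),(526,257),(675,291)]: print("nut",bp(d,up(p),.149)[:2])
us=lambda p:np.array([260,140])+(np.array(p)+.5)/3.5-.5
for p in [((232,295),(326,371)),((103,366),(207,457)),((335,226),(431,296))]: print("side",bp(s,us(np.mean(p,0)),.085)[:2])
for n,dd,f,q in(("top",d,up,(200,190)),("top",d,up,(300,250)),("side",s,us,(350,350))):
    x,y=np.round(f(q)).astype(int);Z=dd["depth"][y,x];T=dd["camera_from_world"]
    pc=Z*np.array([(x-dd["cx"])/dd["fx"],(y-dd["cy"])/dd["fy"],1]);print(n,T[:3,:3].T@(pc-T[:3,3]))
E
```

```text
[[ 0.5476  0.1003]
 [ 0.5259  0.0192]
 [ 0.5045 -0.0622]
 [ 0.4836 -0.1434]
 [ 0.4624 -0.2244]]
spacing 0.08392272363086424 u [-0.2537 -0.9673] -104.69766910868539
fit [array([0.5474, 0.1004]), array([0.5261, 0.0192]), array([ 0.5048, -0.0621]), array([ 0.4835, -0.1433]), array([ 0.4622, -0.2246])]
nut [0.5476 0.0993]
nut [ 0.5051 -0.0632]
nut [ 0.4838 -0.1426]
nut [ 0.4637 -0.2238]
side [0.5266 0.0191]
side [0.5506 0.1003]
side [ 0.5067 -0.0609]
top [0.5239 0.0406 0.0843]
top [ 0.4869 -0.0176  0.0851]
side [0.4882 0.0076 0.0837]
```

The measurements agree to within 1–2 mm, so I'll pick the first holder.

```bash
cat > arm.py <<'E'
import numpy as np
from scipy.spatial.transform import Rotation as Rn
from cell import r, optics
u=np.array([-.2537,-.9673]); u/=np.linalg.norm(u)
C0=np.array([.5048,-.0621])
POS={n:C0+.084*k*u for n,k in dict(blue=-2,spare=-1,yellow=0,green=1,red=2).items()}
ZG,ZH=.141,.306
def quat(s):
    y=s*np.array([-u[1],u[0],0]); z=np.array([0,0,-1.]); return Rn.from_matrix(np.c_[np.cross(y,z),y,z]).as_quat()
def fz(): return float(np.mean([r.current_contact_force()[2] for _ in range(3)]))
def xyz(n,z): return [*POS[n],z]
def approach(n):
    q0=np.array(r.current_q())
    best=min((abs(q[5]),s) for s in(1,-1) if (q:=r.inverse_kinematics(xyz(n,ZH),quat(s))) is not None)
    r.move_to(xyz(n,ZH),quat(best[1]))
def pick(n):
    r.move_linear(xyz(n,ZH),vel=.2)
    r.move_linear(xyz(n,ZG+.03),vel=.15); r.move_linear(xyz(n,ZG),vel=.05)
    r.set_gripper(0.0,squeeze=50); r.sleep(.2)
    print("grip",r.current_opening(),r.current_finger_force(),"F",np.round(r.current_contact_force(),1))
    r.move_linear(xyz(n,ZG+.01),vel=.03); r.move_linear(xyz(n,ZH),vel=.15); r.sleep(.2)
    print("lifted",r.current_finger_force(),"F",np.round(r.current_contact_force(),1))
def place(n):
    r.move_linear(xyz(n,ZH),vel=.15); r.sleep(.3); f0=fz()
    r.move_linear(xyz(n,ZG+.075),vel=.12); 
    for z in np.arange(.07,.006,-.008):
        r.move_linear(xyz(n,ZG+z),vel=.06)
        F=np.array(r.current_contact_force())
        if fz()-f0>12 or np.hypot(*F[:2])>12: print("BLOCKED",z,F); raise SystemExit
    z=.004
    while z>-.004:
        r.move_linear(xyz(n,ZG+z),vel=.01); r.sleep(.08)
        if fz()-f0>4: break
        z-=.0005
    print("seat",z,"F",np.round(r.current_contact_force(),1),"f0",f0)
def release(n):
    r.set_gripper(1.0); r.sleep(.2)
    r.move_linear(xyz(n,ZG+.05),vel=.08); r.move_linear(xyz(n,ZH),vel=.2)
    print(n,"t",r.current_t())
E
python3 - <<'E'
from arm import *
import cv2
p=r.current_tool_pos(); r.move_linear([p[0],p[1],ZH]); approach("blue"); print(r.current_q(),r.current_t())
pick("blue"); print(r.current_t())
cv2.imwrite("pics/p1.png",optics.get_image("side")["pixels"][:,:,::-1])
E
```

```text
[9.91514555e-02 2.89138085e-01 1.52120977e+00 2.16544787e-04
 1.33135423e+00 3.54085322e-01] 2.6167
grip 0.09078373930012446 48.86068141055148 F [ 0.6 -0.8  2. ]
lifted 48.710816657112446 F [-0.2  0.5 -4.9]
7.45
```

View pics/p1.png

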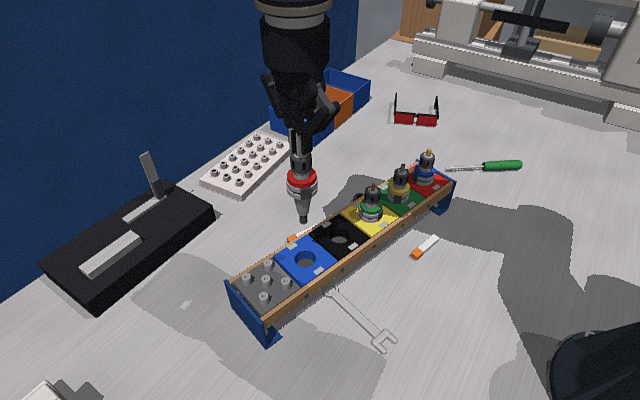

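The red holder hangs upright at (302,180), but an opening of 0.09 doesn't match a 30 mm nut. I'll look closer.

Run:
```python
import cv2
a=cv2.imread("pics/p1.png")[60:230,230:370]; cv2.imwrite("pics/c3.png",cv2.resize(a,None,fx=3.5,fy=3.5,interpolation=cv2.INTER_CUBIC))
```

```text
(no output)
```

View pics/c3.png

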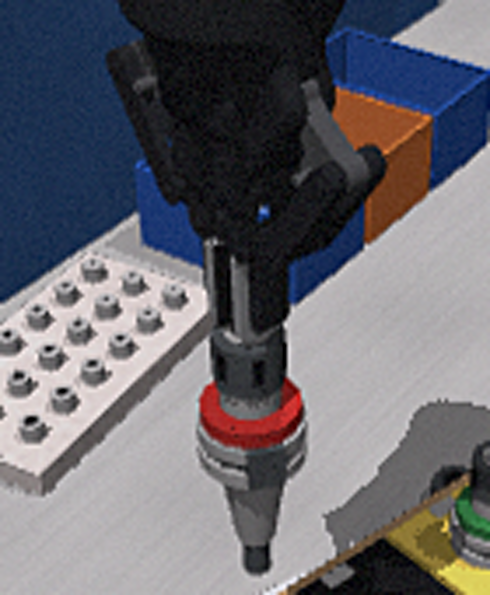

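The pads are holding the cutter instead of the nut, about 30 mm too high. I'll compare the readings with the depth image.

Run:
```python
from arm import *
from geo import bp
np.set_printoptions(precision=4,suppress=True)
print(r.current_tool_pos(),r.current_opening(),quat(1),r.current_ee_rot(),r.current_q(),r.finger_overhang)
d=optics.get_image("side");T=d["camera_from_world"]
up=lambda p:np.array([230,60])+(np.array(p)+.5)/3.5-.5
for n,p in dict(tip=(265,327),nut=(248,360),nutbot=(245,385),ring=(252,436),flange=(255,465),stud=(256,565)).items():
    x,y=np.round(up(p)).astype(int);Z=d["depth"][y,x]
    print(n,T[:3,:3].T@(Z*np.array([(x-d["cx"])/d["fx"],(y-d["cy"])/d["fy"],1])-T[:3,3]))
```

```text
[0.5473 0.1004 0.3055] 0.08417159090721882 [0.7917 0.6109 0.     0.    ] [ 0.7917  0.6109 -0.0004 -0.0002] [0.0977 0.2897 1.5215 0.     1.3313 0.3542] 0.022
tip [0.5328 0.11   0.3265]
nut [0.5392 0.1134 0.311 ]
nutbot [0.5399 0.1134 0.2969]
ring [0.5344 0.1173 0.2768]
flange [0.5329 0.1201 0.2646]
stud [0.5441 0.1065 0.1872]
```

The holder rose exactly as commanded, so only the gripper's height offset differs from the stated one: the tips look about 38 mm higher. I'll set the holder back in its pocket, release it and measure the tips.

Run:
```python
from arm import *
import cv2
place("blue"); print(r.current_tool_pos())
d=optics.get_image("side"); np.savez("s2.npz",**d)
release("blue")
d2=optics.get_image("side"); np.savez("s3.npz",**d2)
f=lambda d,a:cv2.resize(np.ascontiguousarray(d["pixels"][a:a+200,220:400,::-1]),None,fx=2.2,fy=2.8,interpolation=cv2.INTER_CUBIC)
cv2.imwrite("pics/c4.png",np.hstack([f(d,100),f(d2,40)]))
```

```text
seat -0.0005 F [ 1.3 -1.1  6.1] f0 -4.057101766899698
[0.54787564 0.10037271 0.14106199]
blue t 17.9583
```

View pics/c4.png

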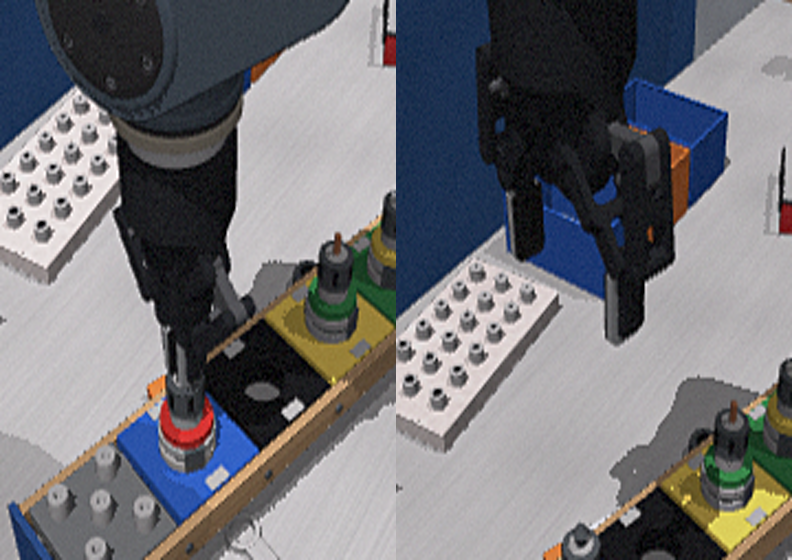

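The red holder is back, seated in the blue pocket. The open finger tips show at about (322,160) and (304,133) in the full picture.

Run:
```python
import numpy as np
np.set_printoptions(precision=3,suppress=True)
d=np.load("s3.npz");T=d["camera_from_world"]
def w(d,x,y): return T[:3,:3].T@(d["depth"][y,x]*np.array([(x-d["cx"])/d["fx"],(y-d["cy"])/d["fy"],1])-T[:3,3])
for x in (321,323,326): print(x,[tuple(w(d,x,y).round(3)) for y in range(152,164,2)])
for x in (277,): print(x,[tuple(w(d,x,y).round(3)) for y in range(122,136,2)])
d=np.load("s2.npz")
for x in (300,302,304): print(x,[tuple(w(d,x,y).round(3)) for y in range(220,246,2)])
```

```text
321 [(np.float64(0.499), np.float64(0.121), np.float64(0.348)), (np.float64(0.5), np.float64(0.121), np.float64(0.345)), (np.float64(0.5), np.float64(0.12), np.float64(0.341)), (np.float64(0.5), np.float64(0.12), np.float64(0.338)), (np.float64(0.501), np.float64(0.119), np.float64(0.334)), (np.float64(0.502), np.float64(0.118), np.float64(0.33))]
323 [(np.float64(0.496), np.float64(0.122), np.float64(0.35)), (np.float64(0.496), np.float64(0.122), np.float64(0.347)), (np.float64(0.496), np.float64(0.121), np.float64(0.344)), (np.float64(0.497), np.float64(0.121), np.float64(0.34)), (np.float64(0.496), np.float64(0.122), np.float64(0.338)), (np.float64(0.741), np.float64(-0.246), np.float64(-0.001))]
326 [(np.float64(0.494), np.float64(0.118), np.float64(0.349)), (np.float64(0.494), np.float64(0.118), np.float64(0.345)), (np.float64(0.495), np.float64(0.117), np.float64(0.341)), (np.float64(0.494), np.float64(0.118), np.float64(0.339)), (np.float64(0.499), np.float64(0.11), np.float64(0.329)), (np.float64(0.735), np.float64(-0.251), np.float64(-0.001))]
277 [(np.float64(0.59), np.floa
[... 1982 characters left out ...]
)), (np.float64(0.534), np.float64(0.118), np.float64(0.2)), (np.float64(0.534), np.float64(0.117), np.float64(0.195)), (np.float64(0.54), np.float64(0.11), np.float64(0.181)), (np.float64(0.54), np.float64(0.11), np.float64(0.177)), (np.float64(0.54), np.float64(0.11), np.float64(0.171)), (np.float64(0.54), np.float64(0.111), np.float64(0.168)), (np.float64(0.541), np.float64(0.109), np.float64(0.161)), (np.float64(0.541), np.float64(0.11), np.float64(0.157)), (np.float64(0.541), np.float64(0.11), np.float64(0.152)), (np.float64(0.541), np.float64(0.111), np.float64(0.148)), (np.float64(0.539), np.float64(0.112), np.float64(0.145)), (np.float64(0.539), np.float64(0.113), np.float64(0.141))]
```

The tips actually sit 16 mm behind the TCP when closed and 23 mm when open, not 22 mm ahead. I'll take the grasp 35 mm lower, with a guarded descent, and speed up the placing.

```bash
sed -i 's/ZG,ZH=.*/ZG,ZH=.106,.271/; s/np.arange(.07,.006,-.008)/(.055,.03,.012,.005)/; s/z=.004$/z=.003/' arm.py
python3 - <<'E'
s=open("arm.py").read()
s=s.replace("r.move_linear(xyz(n,ZG+.03),vel=.15); r.move_linear(xyz(n,ZG),vel=.05)","""f0=fz(); r.move_linear(xyz(n,ZG+.025),vel=.15)
    for z in (.018,.012,.006,0):
        r.move_linear(xyz(n,ZG+z),vel=.06)
        if abs(fz()-f0)>8: print("TOUCH",z,fz(),f0); raise SystemExit""")
s=s.replace('r.move_linear(xyz(n,ZG+.01),vel=.03)','assert .25<r.current_opening()<.45; r.move_linear(xyz(n,ZG+.01),vel=.03)')
open("arm.py","w").write(s)
E
python3 - <<'E'
from arm import *
import cv2
pick("blue"); print(r.current_t())
cv2.imwrite("pics/p5.png",cv2.resize(np.ascontiguousarray(optics.get_image("side")["pixels"][60:300,220:420,::-1]),None,fx=2.5,fy=2.5))
E
```

```text
grip 0.3334276820886072 49.08490598201752 F [-0.2 -0.8  3.9]
lifted 49.66244280338287 F [ 0.2 -1.  -4.6]
23.0583
```

View pics/p5.png

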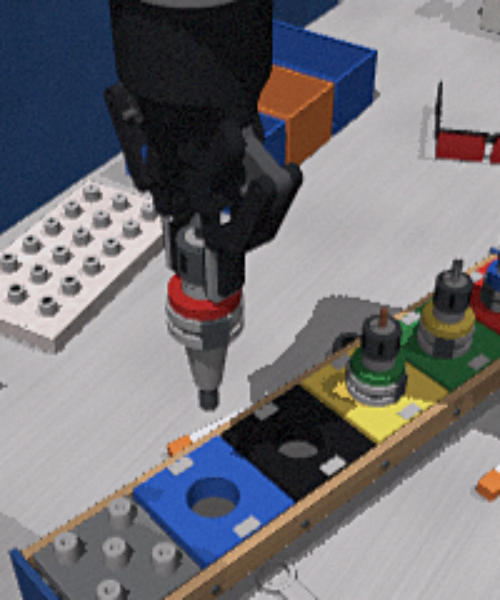

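The nut is now gripped properly, with the holder at (205,300) upright. Next I'll place it in the spare.

Run:
```python
from arm import *
import cv2
place("spare"); release("spare")
r.move_linear(xyz("red",ZH),vel=.25); pick("red"); print(r.current_t())
cv2.imwrite("pics/p6.png",optics.get_image("side")["pixels"][:,:,::-1])
```

```text
seat 0.0 F [-0.8  0.6  1.3] f0 -4.201289044433659
spare t 31.5083
grip 0.3343498628020706 49.05894577503204 F [ 0.3 -0.2  3.9]
lifted 49.6939891576767 F [ 0.8 -0.8 -5.5]
37.6417
```

View pics/p6.png

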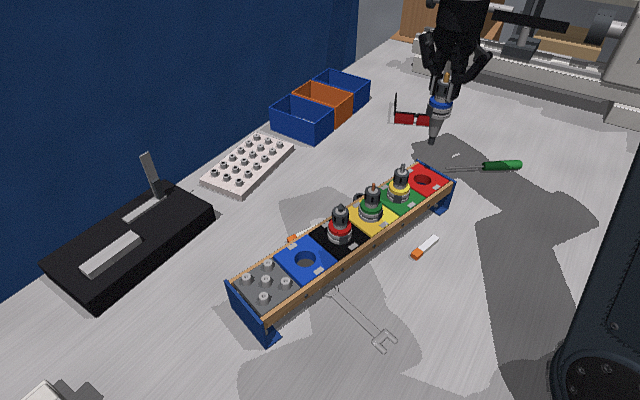

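The red holder is seated in the spare at (341,225), and the blue one hangs at (439,110). Next come blue to its home, red to its home, then green to the spare.

Run:
```python
from arm import *
import cv2
place("blue"); release("blue")
r.move_linear(xyz("spare",ZH),vel=.25); pick("spare"); place("red"); release("red")
cv2.imwrite("pics/p7.png",optics.get_image("side")["pixels"][:,:,::-1])
```

```text
seat 0.0 F [-0.2 -0.1  1. ] f0 -5.036443455905717
blue t 47.775
grip 0.3388765250846464 49.06418859958649 F [ 0.7 -0.6  4.4]
lifted 49.66888725757599 F [-0.6 -0.1 -4.2]
seat 0.0 F [-1.4  0.8  1.2] f0 -4.781513667464907
red t 62.7583
```

View pics/p7.png

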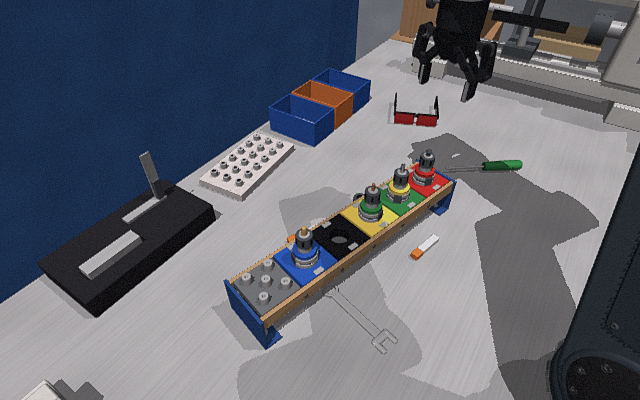

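Blue (304,248) and red (427,168) are home and the spare is empty. Now I'll do the other pair.

Run:
```python
from arm import *
import cv2
def go(a,b): r.move_linear(xyz(a,ZH),vel=.25); pick(a); place(b); release(b)
go("yellow","spare"); go("green","yellow"); go("spare","green")
r.move_linear([*POS["green"],.33],vel=.25)
a,b=[np.ascontiguousarray(optics.get_image(n)["pixels"][:,:,::-1]) for n in("side","top")]
cv2.imwrite("pics/p8.png",np.hstack([cv2.resize(a[140:340,220:470],(400,320)),cv2.resize(b[160:320,180:480],(400,320))])); print(r.current_t())
```

```text
grip 0.3330291608396573 49.04407739639282 F [ 0.2 -0.6  3.3]
lifted 49.624841809272766 F [ 0.4  0.4 -3.3]
seat 0.0 F [-1.9  0.1  1.8] f0 -4.041127629876601
spare t 77.0083
grip 0.3398121120560774 49.041468501091 F [ 1.5 -0.1  4.5]
lifted 49.64092254638672 F [-0.6  0.3 -4. ]
seat 0.0 F [-1.   0.7  1.8] f0 -6.061619469565599
yellow t 91.2083
grip 0.33868041650674946 49.05721127986908 F [ 0.  -0.4  3.2]
lifted 49.62493658065796 F [ 0.2 -0.3 -5.5]
seat 0.0 F [-0.7 -0.1  1.2] f0 -4.451846939665316
green t 105.625
106.1083
```

View pics/p8.png

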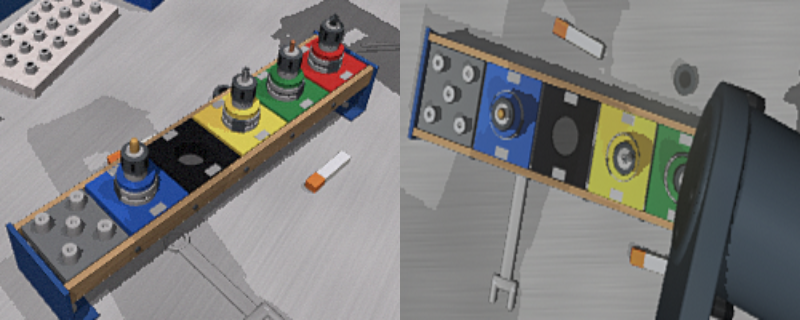

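All four holders stand upright and seated in their own colours: blue (138,175), yellow (240,100), green (287,75) and red (327,50). The spare at (190,158) is empty and the gripper is clear.

```bash
python3 -c "
from cell import r
print(r.hand_in())"
```

```text
the job is handed in; nothing more can be done
None
```

The job is handed in at about 106 s: all four holders are upright and seated in their matching pockets and the spare is empty; my first grasp of the red holder caught its cutter instead of the nut (the fingers sit about 38 mm higher than the stated figures), so I set it back in its pocket and regripped it on the nut.

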